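Pack the banchan carrying tray

ROBOT

A 6-joint arm with a two-finger parallel gripper is mounted at the origin on the work surface. World frame = base frame: x ahead of the robot, y to its left, z up, the work surface at z = 0. Lengths are in m, angles in rad, forces in N, time in s.
With the tool pointing down it reaches from about 0.35 to 0.775 m from the base axis. Payload 5.5 kg.
Tool frame: the origin (TCP) lies at the very end of the fingers, on their centre line; the grasp point (between the pads) lies ctrl.grasp_offset behind it (ctrl.grasp_offset is the distance from the TCP to the grasp point, in m); y points along the fingers, x is the direction in which the jaws open and shut, and the axes are right-handed (so a half turn about y gives the same grasp; the last joint's range is limited). The gripper opens to 85 mm and grips with 20 to 120 N. Pads are 22 mm wide; open, the fingers measure 114 mm over their backs; the gripper's body (76 mm by 85 mm) begins 54 mm behind the grasp point. The pads swing forward as they close: fully open they stand 13 mm farther back than shut.
Start: joints at [0.974, 0.313, 0.046, 1.304, 0, 1.431], TCP at [0.254, 0.516, 0.211] pointing down, gripper open.
Joint ranges: [-2.76, 2.76], [-0.86, 1.69], [-1.03, 1.26], [-2.2, 2.34], [-1.47, 1.5], [-3.14, 3.14]. Speed limits (rad/s): [2.57, 2.57, 3.14, 3.14, 3.14, 3.14].

INTERFACE

Orientations are given as [roll, pitch, yaw] about the fixed x, y, z axes, in that order (R = Rz(yaw) Ry(pitch) Rx(roll)).
In Python, from cell import sensors, capture, camera_model, job, ctrl gives the robot as it stands. The module is installed in compiled form; this text tells all that it offers.
- The arm moves only by the tool servo_tool, never from a script. Its argument "plan" is a list that holds one entry, the list of rows, each a list of 6 numbers: the shift along the tool's x, y, z in cm, then the turn, a rotation vector about the tool's x, y, z in degrees. A call has 1 to 10 rows; each row is the pose to reach, as a shift and turn from the pose measured when the call began, along the tool's axes at that moment; what a row does not reach only later rows make up. A row lasts 1/12 s, in which the tool goes at most 41.7 mm and 7.16 degrees, less where a joint would pass 70% of its speed; a pose out of reach is approached as far as the arm can. A call with a gripper value outside its range is refused whole. "fingers" is the closure, from 0 (fully open) to 1 (shut), set as the call begins (left out, the last holds). The fingers move at their own pace and stop on an object; the grip force is fixed at half the most. Time passes only in rows, so rows that repeat a pose let the fingers close. It gives the time, the measured TCP pose, the force and the opening at its end, in the units of the state.
- sensors.get_obs(): the state, without advancing time (a new reading comes with each control period).
- capture(name): name is "scene" or "top" or "wrist"; returns the picture (480x640x3 uint8, blue, green, red); there is no depth.
- camera_model(name): a dict with "K" (3x3 intrinsics, pixels), "origin" and "rotation" of the camera in the world. Camera axes: x right, y down, z forward; pixel columns grow to the right and rows downward; lengths in m; the calibration is good to about 2 mm. The wrist camera is an equidistant fisheye: a pixel r from the principal point sees the ray r / f radians off the axis. A picture is of the moment at which its call begins: read the wrist's pose just before it. camera_model takes no time and is no camera call; for the wrist camera it gives the pose at the moment of the call.
- job.job_done(): hands the job in, once; it reports no verdict.
The state is a dict: "time_s": time; "q": joint angles; "joint_vel": joint speeds; "joint_efforts": joint torques, N m; "tool_pos": TCP position; "eef_rot": TCP orientation; "wrist_force": force on the tool from outside, world axes, zero at the start; "moment": the same for the moment, N m; "grip_width": finger opening in m.
Only numpy, scipy, OpenCV 4.12 (cv2) and the standard library are available. Lean on these libraries where they do the work, as an engineer would, in place of code of your own. Each camera call takes 0.05 s, during which the arm holds its last target. There are 200 camera calls.

TASK

Finish packing the wooden carrying tray: the long green-lidded glass dish already stands in the middle of it, so shift that to one side and pack the short blue-lidded dish and the red-lidded jar beside it, so that all three stand upright and flat on the tray's floor; they only just fit. It is glass: set things down rather than letting them drop and do not tip any over, leave the tray about where it is, and do not disturb the spare dishes, lid stack, spoon rest or spoon.

Things in the scene. Friction and masses are not known exactly. Their poses are not given: they have to be found in the camera images.
- tray: Open wooden carrying tray, loose, 1.8 kg, outside 170 (x) x 148 (y) x 54 mm high, walls and floor 6 mm, so inside 158 (x) x 136 (y) x 48 mm deep. Origin at the centre of its underside; x along its longer side, z up. The long dish fits along x in one half, the short dish and jar in line along x in the other, with about 8 mm to spare in all along x and along y.
- long_dish: Long rectangular glass dish, 150 (x) x 64 (y) mm, with a flat green snap lid (the widest part, 40 to 52 mm above the underside; the foot is 6 mm narrower on each side). On mid-lid a white grip bar, 60 mm along x, 16 mm thick across y, rises to 78 mm above the underside. About 0.55 kg. Origin at the centre of its underside, z up. Lid and dish are one piece.
- short_dish: Short rectangular glass dish, 86 (x) x 64 (y) mm, with a flat blue snap lid (the widest part, 40 to 52 mm above the underside; the foot is 6 mm narrower on each side). On mid-lid a white grip bar, 44 mm along x, 16 mm thick across y, rises to 78 mm above the underside. About 0.38 kg. Origin at the centre of its underside, z up. Lid and dish are one piece.
- jar: Round glass jar, 64 mm in diameter at its red lid (61 mm below it), lid top 66 mm above the underside; on the middle of the lid a white upright knob, 28 mm in diameter, reaching up to 92 mm above the underside. About 0.36 kg. Origin at the centre of its underside, z up. Lid and jar are one piece.
- spare_dishes: Bystander: two spare 150 x 100 mm glass dishes with yellow lids, stacked, 104 mm high, without grip bars. Origin at the centre of the underside.
- lid_stack: Bystander: stack of hard silicone lids, orange and grey, 116 mm in diameter, 40 mm high. Origin at the centre of the underside.
- spoon_rest: Bystander: bamboo spoon rest, 70 x 110 mm, 18 mm high. Origin at the centre of the underside.
- spoon: Bystander: steel spoon, 180 mm long, lying on the board along its x axis. Origin under its middle.
Not all that is in view belongs to the job. Leave any orange look-alike of the long_dish alone.

How it is judged:
At the end, for the whole second after the job is handed in: Long dish, short dish and jar each have their origin inside the tray's walls and within 5 mm of its inner floor, upright within 0.06 rad and at rest (under 0.02 m/s); the tray is level within 0.05 rad and less than 50 mm from where it stood (x of long_dish in the frame of tray between -0.079 and 0.079 m and y of long_dish in the frame of tray between -0.068 and 0.068 m and z of each of long_dish, short_dish, jar in the frame of tray below 0.011 m and angle between each of long_dish, short_dish, jar's own z axis and vertical below 0.06 rad and linear speed of each of long_dish, short_dish, jar below 0.02 m/s and x of short_dish in the frame of tray between -0.079 and 0.079 m and y of short_dish in the frame of tray between -0.068 and 0.068 m and x of jar in the frame of tray between -0.079 and 0.079 m and y of jar in the frame of tray between -0.068 and 0.068 m and angle between tray's own z axis and vertical below 0.05 rad and distance of tray from where it was at the start of the episode below 0.05 m); the robot touches nothing.
It fails at once if a dish or the jar is dropped or thrown: it moves faster than 0.6 m/s (a free fall of about 18 mm) with no finger on it ((contact force between long_dish and the fingers below 0.05 N and linear speed of long_dish above 0.6 m/s) or (contact force between short_dish and the fingers below 0.05 N and linear speed of short_dish above 0.6 m/s) or (contact force between jar and the fingers below 0.05 N and linear speed of jar above 0.6 m/s)).
It fails at once if a dish or the jar is tipped over by more than about 45 degrees (angle between any of long_dish, short_dish, jar's own z axis and vertical above 0.8 rad).
It fails at once if the spare dishes, lid stack, spoon rest or spoon are moved more than 25 mm (distance of any of spare_dishes, lid_stack, spoon_rest, spoon from where it was at the start of the episode above 0.025 m).
It also fails if it takes over 66 s, if anything falls off the work surface, if the arm or the gripper's body presses on something with over 40 N, if the wrist force passes 120 N, or if a joint passes its speed limit or range.

## Working session

There is one attempt and no reset: what is moved stays moved. The work goes in short steps, Python scripts to look and compute and a tool call to move; the robot and the scene stay as the last step left them, time stands still between calls to the robot, and variables do not carry over. Pictures are saved under pics/ and viewed, about 8 in all and at most 12, crops included, and the job is handed in when it is done.

Besides the shell and the picture viewer there is one more tool, called after "Emit:" as a command line: name --argument value ..., lists and objects as JSON in quotes. servo_tool: Moves the arm, as the interface text tells. Its arguments: {"type":"object","properties":{"plan":{"type":"array"},"fingers":{"type":"number"}},"required":["plan"]}

```bash
mkdir -p pics; python3 - <<'E'
from cell import sensors, capture, camera_model, job, ctrl
import cv2,numpy as np
o=sensors.get_obs()
for k in o: print(k,np.round(o[k],3).tolist())
print(ctrl.grasp_offset)
for n in("top","scene","wrist"):
    m=camera_model(n);print(n,np.round(m["K"],1).tolist(),np.round(m["origin"],3).tolist(),np.round(m["rotation"],3).tolist())
    cv2.imwrite(f"pics/{n}0.png",capture(n))
E
```

```text
time_s 0.0
q [0.974, 0.314, 0.045, 1.304, -0.0, 1.431]
joint_vel [0.0, 0.001, -0.001, 0.001, 0.001, 0.001]
joint_efforts [0.001, -48.062, 29.854, 0.019, -0.0, -0.0]
tool_pos [0.253, 0.516, 0.21]
eef_rot [-1.571, 0.002, 1.114]
wrist_force [0.135, 0.146, -0.173]
moment [-0.03, -0.019, -0.008]
grip_width 0.086
0.0187
top [[580.1, 0.0, 319.0], [0.0, 580.1, 239.9], [0.0, 0.0, 1.0]] [0.409, 0.099, 1.223] [-3.003, 0.004, -1.555]
scene [[513.3, 0.0, 322.7], [0.0, 513.3, 246.2], [0.0, 0.0, 1.0]] [1.042, -0.41, 0.836] [-2.428, 0.017, 0.743]
wrist [[371.6, 0.0, 316.3], [0.0, 371.6, 236.0], [0.0, 0.0, 1.0]] [0.181, 0.551, 0.373] [2.821, 0.002, 1.113]
```

View pics/top0.png

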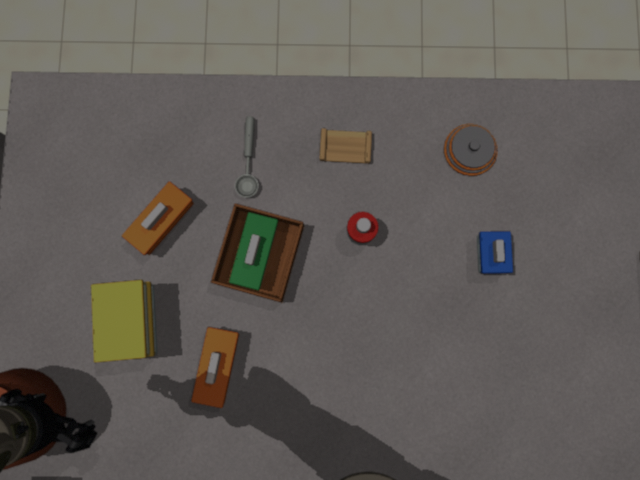

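View pics/scene0.png

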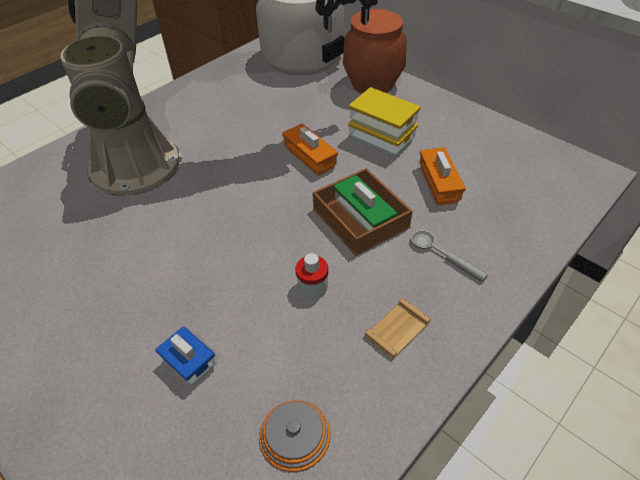

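The green-lidded dish in the tray is at top(254,250); its look-alikes are the orange dishes at (158,217) and (215,367), so I choose the green one. The short dish (blue lid) is at (496,252) and the jar (red lid) at (363,228).

```bash
cat > h.py <<'E'
from cell import sensors, capture, camera_model, job, ctrl
import cv2,numpy as np
from scipy.spatial.transform import Rotation as Ro
def rot(m):
    r=np.array(m["rotation"]); return r if r.shape==(3,3) else Ro.from_euler('xyz',r).as_matrix()
def cast(m,uv,z):
    K=np.array(m["K"]);uv=np.atleast_2d(uv).astype(float)
    d=np.c_[(uv[:,0]-K[0,2])/K[0,0],(uv[:,1]-K[1,2])/K[1,1]]
    if abs(K[0,0]-371.6)<1:
        r=np.hypot(d[:,0],d[:,1])+1e-9; d=d*(np.tan(r)/r)[:,None]
    w=np.c_[d,np.ones(len(d))]@rot(m).T
    o=np.array(m["origin"]); return (o+w*((z-o[2])/w[:,2])[:,None])[:,:2]
def mask(img,c):
    h=cv2.cvtColor(img,cv2.COLOR_BGR2HSV);H,S,V=cv2.split(h)
    M={'green':(H>45)&(H<80)&(S>120)&(V>50),'blue':(H>105)&(H<130)&(S>150)&(V>60),'red':((H<4)|(H>174))&(S>190)&(V>80),
       'tray':(H>3)&(H<16)&(S>90)&(V<120),'white':(S<40)&(V>150)}[c]
    return M.astype(np.uint8)*255
def big(mk,near=None,rad=60,mina=20):
    cs=[c for c in cv2.findContours(mk,cv2.RETR_EXTERNAL,cv2.CHAIN_APPROX_NONE)[0] if cv2.contourArea(c)>mina]
    if near is not None: cs=[c for c in cs if np.hypot(*(c[:,0].mean(0)-near))<rad]
    return max(cs,key=cv2.contourArea)[:,0] if cs else None
def rect(p):
    (c,s,a)=cv2.minAreaRect((p*1000).astype(np.float32))
    if s[0]<s[1]: s=s[::-1];a+=90
    return np.round(np.array(c)/1000,4),np.round(s,1),round((a+90)%180-90,1)
E
python3 - <<'E'
from h import *
for n in("top","scene"):
    im=cv2.imread(f"pics/{n}0.png");m=camera_model(n)
    for c,z,zb in(("green",.058,.084),("blue",.052,.078),("red",.066,.092)):
        p=big(mask(im,c)); print(n,c,p.mean(0).round(),*rect(cast(m,p,z)))
        b=big(mask(im,'white'),p.mean(0),25)
        if b is not None: print('  bar',len(b),*rect(cast(m,b,zb)))
    near=(258,252) if n=="top" else (362,210)
    p=big(mask(im,'tray'),near); print('tray',*rect(cast(m,p,.054)))
E
```

```text
top green [253. 251.] [0.5483 0.2395] [149.6  63.6] -13.4
top blue [496. 252.] [ 0.5535 -0.2529] [81.8 63.7] 0.9
top red [362. 227.] [0.5984 0.0187] [58.7 57.3] -89.1
tray [0.5458 0.2305] [168.9 149.8] -14.6
scene green [365. 200.] [0.5529 0.2366] [154.3  66.9] -13.5
  bar 39 [0.5509 0.2387] [57.2 14.4] -15.3
scene blue [186. 354.] [ 0.5627 -0.2546] [95.  62.9] 1.6
  bar 43 [ 0.5569 -0.2541] [41.9 14.5] 2.1
scene red [311. 270.] [0.6055 0.0153] [59.9 59. ] 46.2
  bar 36 [0.5992 0.0203] [26.9 24.5] -48.2
tray [0.5632 0.2125] [199.9 170.4] -14.6
```

```bash
cat >> h.py <<'E'
def go(x,y,z,yawdeg):
    "shift cm and turn deg in tool axes to the pose (tool down, yaw)"
    o=sensors.get_obs();R=Ro.from_euler('xyz',o["eef_rot"]);T=Ro.from_euler('xyz',[-np.pi/2,0,np.radians(yawdeg)])
    d=R.inv().apply(np.array([x,y,z])-o["tool_pos"])*100
    print('t',round(o["time_s"],2),'pos',np.round(o["tool_pos"],4),'rpy',np.degrees(o["eef_rot"]).round(2),'-> row',np.round(d,2),np.degrees((R.inv()*T).as_rotvec()).round(2))
E
python3 -c "
from h import *
go(.55,.239,.2,76)"
```

```text
t 0.15 pos [0.2534 0.5157 0.21  ] rpy [-8.999e+01  8.000e-02  6.383e+01] -> row [-11.75   1.01 -38.82] [ -0.02 -12.17  -0.08]
```

Emit:
servo_tool --plan '[[[-1.2,0.1,-3.9,0,-1.5,0],[-3,0.3,-9,0,-4,0],[-4.5,0.4,-13,0,-6,0],[-6,0.5,-18,0,-8,0],[-7.5,0.6,-23,0,-10,0],[-9,0.8,-28,0,-11,0],[-10,0.9,-33,0,-12,0],[-11.2,1,-37,0,-12.2,0],[-11.75,1,-38.8,0,-12.2,0],[-11.75,1,-38.8,0,-12.2,0]]]'

```text
time_s: 0.98
tool_pos: [0.5518, 0.2365, 0.1996]
eef_rot: [-1.571, 0.002, 1.325]
wrist_force: [0.2, 0.6, 0.7]
grip_width: 0.0856
```

```bash
python3 - <<'E'
from h import *
m=camera_model("wrist");go(.55,.239,.2,76)
im=capture("wrist");cv2.imwrite("pics/w1.png",im)
for c,z in(("green",.058),("white",.084),("tray",.054)):
    p=big(mask(im,c),(320,300) if c!="green" else None,150)
    if p is not None: print(c,p.mean(0).round(),*rect(cast(m,p,z)))
E
```

```text
t 0.98 pos [0.5518 0.2365 0.1996] rpy [-89.98   0.1   75.92] -> row [ 0.2  -0.04  0.24] [-0.02 -0.08 -0.1 ]
green [320. 203.] [0.5485 0.2398] [148.8  63.5] -13.8
white [284. 217.] [0.545  0.0821] [1059.   585.2] 89.9
tray [309. 200.] [0.5462 0.2312] [158.5 143.5] -14.8
```

View pics/w1.png

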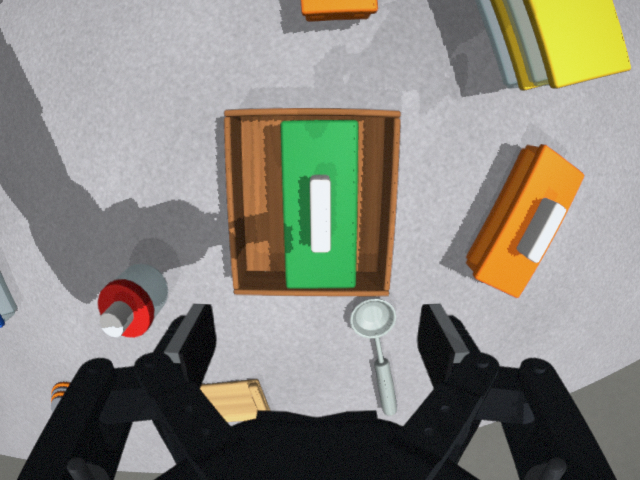

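The wrist view shows the green-lidded dish, with its white bar at (320,214), in the tray (rim corners about (224,109), (400,111), (390,297), (235,296)); the orange look-alikes are outside it. Choice confirmed.

```bash
python3 - <<'E'
from h import *
m=camera_model("wrist");im=cv2.imread("pics/w1.png")
c=cast(m,[(224,109),(400,111),(390,297),(235,296)],.054);print(c.round(4),rect(c))
mk=mask(im,'white');mm=np.zeros_like(mk);mm[165:265,290:350]=255
p=big(mk&mm);b=rect(cast(m,p,.084));print(b)
go(b[0][0],b[0][1],.061,76)
E
```

```text
[[0.4504 0.1803]
 [0.4886 0.3208]
 [0.653  0.2792]
 [0.6159 0.1372]] (array([0.5517, 0.2298]), array([171.1, 146.8]), -14.6)
(array([0.552 , 0.2364]), array([58.2, 15.4]), -13.8)
t 1.03 pos [0.5558 0.2332 0.199 ] rpy [-90.16   0.18  75.69] -> row [ 0.26 13.8   0.48] [ 0.16 -0.31 -0.18]
```

Emit:
servo_tool --plan '[[[0.2,0,0.5,0,0,0],[0.2,0,0.5,0,0,0],[0.2,0,0.5,0,0,0]]]'

```text
time_s: 1.28
tool_pos: [0.5504, 0.2368, 0.1986]
eef_rot: [-1.572, 0.004, 1.322]
wrist_force: [0.5, 0.4, -0.7]
grip_width: 0.0857
```

```bash
python3 - <<'E'
from h import *
m=camera_model("wrist");im=capture("wrist");cv2.imwrite("pics/w2.png",im)
print(np.round(sensors.get_obs()["joint_vel"],3))
g=big(mask(im,'green'));print(rect(cast(m,g,.058)))
x,y,w,h=cv2.boundingRect(g)
mk=mask(im,'white');mm=np.zeros_like(mk);mm[y:y+h,x:x+w]=255
b=rect(cast(m,big(mk&mm),.084));print(b)
# rim: brown incl. bright
H,S,V=cv2.split(cv2.cvtColor(im,cv2.COLOR_BGR2HSV))
br=((H<16)&(S>70)&(V>25)).astype(np.uint8)*255
br=cv2.morphologyEx(br,cv2.MORPH_OPEN,np.ones((3,3)))
q=big(br,g.mean(0),40);print(cv2.boundingRect(q),rect(cast(m,cv2.convexHull(q)[:,0],.054)))
go(b[0][0],b[0][1],.061,76)
E
```

```text
[ 0.01  -0.006  0.003 -0.002 -0.002 -0.   ]
(array([0.5483, 0.2399]), array([148.8,  63.7]), -13.6)
(array([0.5479, 0.2397]), array([58.2, 15.3]), -13.8)
(224, 110, 177, 188) (array([0.5466, 0.2324]), array([168.6, 147. ]), -14.7)
t 1.33 pos [0.5503 0.2372 0.1989] rpy [-90.1    0.19  75.77] -> row [ 0.23 13.79  0.31] [ 0.1  -0.23 -0.19]
```

Emit:
servo_tool --plan '[[[0.1,2,0.1,0,-0.3,0],[0.2,5,0.2,0,-0.5,0],[0.25,8,0.3,0,-0.5,0],[0.25,10.5,0.3,0,-0.5,0],[0.25,12,0.3,0,-0.5,0],[0.25,13,0.3,0,-0.5,0],[0.25,13.5,0.3,0,-0.5,0],[0.25,13.7,0.3,0,-0.5,0],[0.25,13.7,0.3,0,-0.5,0],[0.25,13.7,0.3,0,-0.5,0]]]'

```text
time_s: 2.17
tool_pos: [0.5489, 0.2404, 0.0631]
eef_rot: [-1.574, 0.002, 1.332]
wrist_force: [0.6, 0.4, -0.4]
grip_width: 0.0855
```

Emit:
servo_tool --plan '[[[0,0,0,0,0,0],[0,0,0,0,0,0],[0,0,0,0,0,0],[0,0,0,0,0,0],[0,0,0,0,0,0],[0,0,0,0,0,0],[0,0,0,0,0,0],[0,0,0,0,0,0],[0,0,0,0,0,0],[0,0,0,0,0,0]]]' --fingers 1

```text
time_s: 3.0
tool_pos: [0.5492, 0.2405, 0.0635]
eef_rot: [-1.575, 0.002, 1.332]
wrist_force: [0.1, -0.3, 3.4]
grip_width: -0.0
```

```bash
python3 - <<'E'
from h import *
go(.5481,.2397,.061,76)
cv2.imwrite("pics/w3.png",capture("wrist"))
E
```

```text
t 3.0 pos [0.5492 0.2405 0.0635] rpy [-90.25   0.11  76.29] -> row [-0.1   0.25  0.09] [ 0.25  0.29 -0.11]
```

View pics/w3.png

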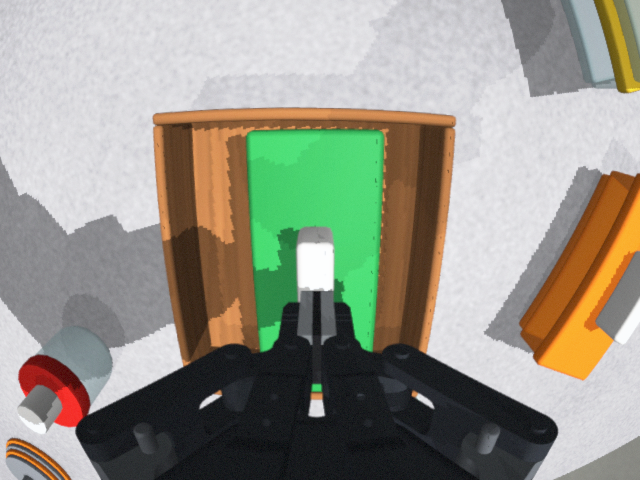

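The picture shows the jaws fully shut at about (315,310), with part of the white bar free at (315,258), so the bar was missed. I'll project the TCP into the picture to find out why.

```bash
cat >> h.py <<'E'
def proj(m,P):
    K=np.array(m["K"]);c=(np.atleast_2d(P)-np.array(m["origin"]))@rot(m)
    if abs(K[0,0]-371.6)<1:
        r=np.hypot(c[:,0],c[:,1]);s=np.arctan2(r,c[:,2])/(r+1e-12);d=c[:,:2]*s[:,None]
    else: d=c[:,:2]/c[:,2:]
    return d*K[0,0]+[K[0,2],K[1,2]]
E
python3 - <<'E'
from h import *
o=sensors.get_obs();m=camera_model("wrist");t=np.array(o["tool_pos"])
d=np.array([np.cos(np.radians(-13.7)),np.sin(np.radians(-13.7)),0]);b=np.array([.5481,.2397,.084])
for n,P in(("tcp",t),("grasp",t+[0,0,.0187]),("bar-",b-.03*d),("bar c",b),("bar+",b+.03*d),("barlow-",b-.03*d-[0,0,.026])):print(n,proj(m,P).round())
print(o["grip_width"],o["wrist_force"],o["joint_vel"])
im=capture("scene")
M=camera_model("scene");u=proj(M,b)[0].astype(int);print(u)
c=im[u[1]-75:u[1]+75,u[0]-100:u[0]+100];cv2.imwrite("pics/s1.png",cv2.resize(c,None,fx=4,fy=4))
E
```

```text
tcp [[317. 288.]]
grasp [[317. 307.]]
bar- [[314. 242.]]
bar c [[315. 307.]]
bar+ [[315. 361.]]
barlow- [[315. 224.]]
9.520268802887797e-05 [-0.07028478  0.70669818  4.01612071] [-0.00068829  0.00181089 -0.00087281  0.00096552  0.00148002 -0.00124351]
[363 188]
```

View pics/s1.png

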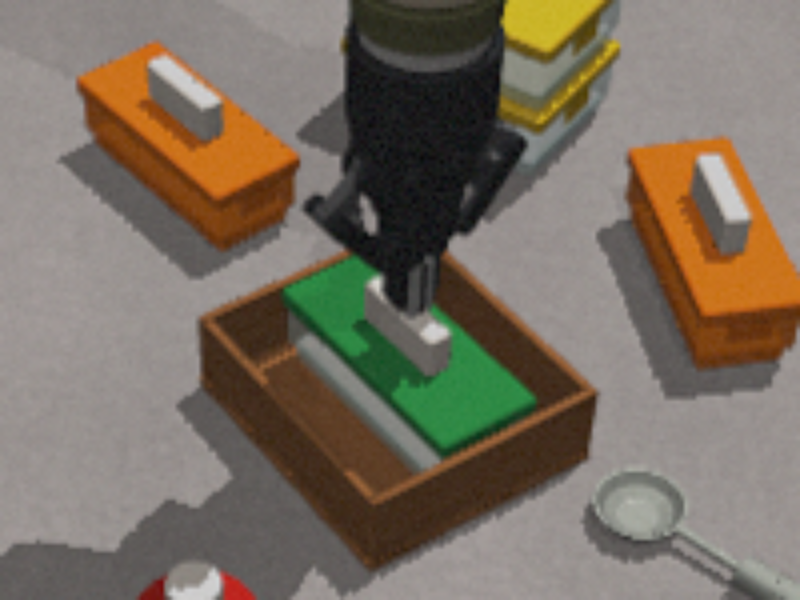

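The scene crop shows the shut fingers resting on top of the bar, with about 4 N upward. The real fingertips therefore sit about 20 mm higher than the reported TCP suggests. I'll open, go lower in small steps and watch the force.

Emit:
servo_tool --plan '[[[0,0,0,0,0,0],[0,0,0,0,0,0],[0,0,0,0,0,0],[0,0,0,0,0,0],[0,0.2,0,0,0,0],[-0.1,0.5,0,0,0,0],[-0.1,0.8,0,0,0,0],[-0.1,1,0,0,0,0],[-0.1,1.2,0,0,0,0],[-0.1,1.2,0,0,0,0]]]' --fingers 0

```text
time_s: 3.93
tool_pos: [0.5486, 0.2393, 0.0508]
eef_rot: [-1.574, 0.002, 1.331]
wrist_force: [0.2, 0.6, 0.2]
grip_width: 0.0856
```

```bash
python3 - <<'E'
from h import *
o=sensors.get_obs();print(o["tool_pos"],o["grip_width"],o["wrist_force"])
m=camera_model("wrist");t=np.array(o["tool_pos"]);R=Ro.from_euler('xyz',o["eef_rot"])
for dz in(0,.013,.0187,.03):
    print(dz,[proj(m,t+R.apply([s*.043,-dz,w]))[0].round().tolist() for s in(-1,1) for w in (.011,)])
cv2.imwrite("pics/w4.png",capture("wrist"))
im=capture("scene")
c=im[188-75:188+75,363-100:363+100];cv2.imwrite("pics/s2.png",cv2.resize(c,None,fx=4,fy=4))
E
```

```text
[0.54858063 0.23933224 0.05078803] 0.0855545146319566 [0.17414557 0.62767599 0.18356049]
0 [[228.0, 267.0], [406.0, 266.0]]
0.013 [[222.0, 278.0], [412.0, 278.0]]
0.0187 [[219.0, 283.0], [415.0, 283.0]]
0.03 [[213.0, 295.0], [421.0, 295.0]]
```

View pics/w4.png

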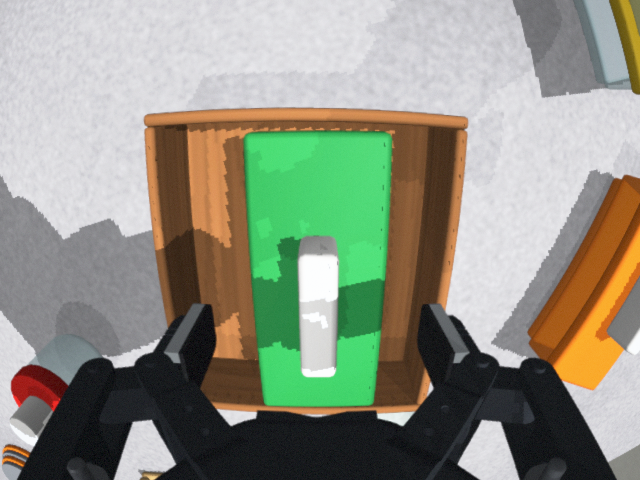

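The wrist view shows the open fingertips at (213,307) and (420,307), level with or above the bar top (bar centre (318,307)). Projecting them confirms that the tips are about 20 mm short of the reported TCP when shut and about 33 mm short when open. I'll go 1 cm lower and close.

Emit:
servo_tool --plan '[[[0,0.3,0,0,0,0],[0,0.6,0,0,0,0],[0,0.9,0,0,0,0],[0,1,0,0,0,0],[0,1,0,0,0,0],[0,1,0,0,0,0]]]'

```text
time_s: 4.53
tool_pos: [0.5488, 0.2394, 0.0412]
eef_rot: [-1.575, 0.002, 1.331]
wrist_force: [-0.0, 0.1, -0.2]
grip_width: 0.0854
```

Emit:
servo_tool --plan '[[[0,0,0,0,0,0],[0,0,0,0,0,0],[0,0,0,0,0,0],[0,0,0,0,0,0],[0,0,0,0,0,0],[0,0,0,0,0,0],[0,0,0,0,0,0],[0,0,0,0,0,0],[0,0,0,0,0,0],[0,0,0,0,0,0]]]' --fingers 1

```text
time_s: 5.37
tool_pos: [0.549, 0.2396, 0.0414]
eef_rot: [-1.575, 0.002, 1.332]
wrist_force: [-0.3, 1.6, 0.8]
grip_width: 0.0144
```

Emit:
servo_tool --plan '[[[0,-0.2,0,0,0,0],[0,-0.5,0,0,0,0],[0,-0.8,0,0,0,0],[0.2,-0.8,0,0,0.2,0],[0.7,-0.8,0,0,0.5,0],[1.3,-0.8,0,0,0.8,0],[1.9,-0.8,0,0,1,0],[2.4,-0.8,0,0,1,0],[2.6,-0.8,0,0,1,0],[2.6,-0.8,0,0,1,0]]]'

```text
time_s: 6.2
tool_pos: [0.5552, 0.2657, 0.0492]
eef_rot: [-1.575, 0.002, 1.315]
wrist_force: [0.8, -1.0, -7.4]
grip_width: 0.0148
```

Emit:
servo_tool --plan '[[[0,0,0,0,0,0],[0,0,0,0,0,0],[0,0,0,0,0,0]]]'

```text
time_s: 6.45
tool_pos: [0.5551, 0.2655, 0.0491]
eef_rot: [-1.575, 0.002, 1.315]
wrist_force: [-1.0, -0.8, -7.6]
grip_width: 0.0148
```

```bash
cat >> h.py <<'E'
def brown(im,m,near):
    H,S,V=cv2.split(cv2.cvtColor(im,cv2.COLOR_BGR2HSV))
    br=cv2.morphologyEx(((H<16)&(S>70)&(V>25)).astype(np.uint8)*255,cv2.MORPH_OPEN,np.ones((3,3)))
    q=big(br,near,90); return rect(cast(m,cv2.convexHull(q)[:,0],.054)) if q is not None else None
def intray(p,t,yaw):
    a=np.radians(yaw);d=np.array(p)-t;return np.round([d@[np.cos(a),np.sin(a)]*1000,d@[-np.sin(a),np.cos(a)]*1000],1)
E
python3 - <<'E'
from h import *
go(.55,.25,.05,75.3)
m=camera_model("wrist");im=capture("wrist");cv2.imwrite("pics/w5.png",im)
print(sensors.get_obs()["wrist_force"])
g=big(mask(im,'green'));print(rect(cast(m,g,.066)),intray(sensors.get_obs()["tool_pos"][:2],[.5466,.232],-14.7))
m=camera_model("top");im=capture("top");cv2.imwrite("pics/t5.png",im)
print(brown(im,m,(258,252)),brown(cv2.imread("pics/top0.png"),m,(258,252)))
E
```

```text
t 6.45 pos [0.5551 0.2655 0.0491] rpy [-90.22   0.11  75.35] -> row [-1.63 -0.09  0.1 ] [ 0.22  0.05 -0.11]
[ 0.34247261 -1.08352888 -6.93127508]
(array([0.5284, 0.2724]), array([95.9, 62.4]), -14.6) [-0.3 34.6]
(array([0.5452, 0.2291]), array([170.3, 148.2]), -14.6) (array([0.5459, 0.2304]), array([169.7, 151. ]), -14.6)
```

View pics/w5.png

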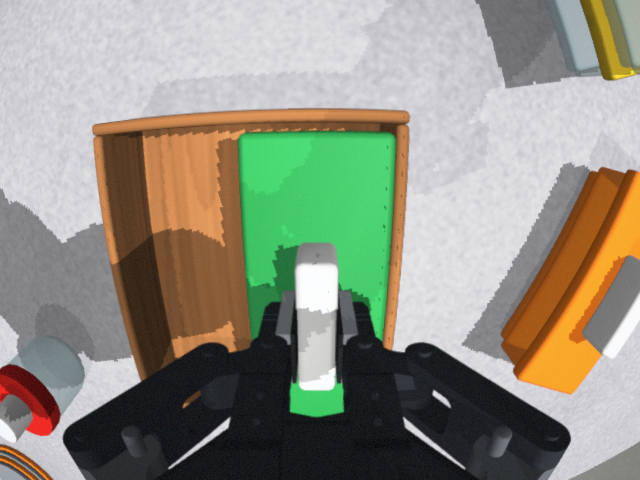

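The wrist view shows the dish held upright, with its green lid edge at (390,200) just inside the rim's inner edge at about (396,200). I'll measure that gap before lowering.

```bash
python3 - <<'E'
from h import *
m=camera_model("wrist");im=cv2.imread("pics/w5.png")
g=mask(im,'green');H,S,V=cv2.split(cv2.cvtColor(im,cv2.COLOR_BGR2HSV))
for r in(160,180,200,220,240):
    xs=np.where(g[r,300:420])[0]+300
    e=xs.max()
    bo=(((H<16)&(S>70)&(V>25))[r,380:440]).nonzero()[0]+380
    T=np.array([.5466,.232])
    print(r,e,bo.min(),bo.max(),intray(cast(m,(e,r),.066)[0],T,-14.7),intray(cast(m,(bo.max(),r),.054)[0],T,-14.7))
E
```

```text
160 394 396 407 [-64.5  65.2] [-63.2  73.5]
180 393 395 406 [-56.3  65.1] [-54.4  73.5]
200 392 395 405 [-48.1  65.1] [-45.4  73.5]
220 391 393 404 [-39.6  65.2] [-36.1  73.7]
240 390 392 402 [-30.8  65.3] [-26.6  73.4]
```

Emit:
servo_tool --plan '[[[0.05,0.1,0,0,0,0],[0.05,0.25,0,0,0,0],[0.05,0.4,0,0,0,0],[0.05,0.55,0,0,0,0],[0.05,0.65,0,0,0,0],[0.05,0.75,0,0,0,0],[0.05,0.8,0,0,0,0],[0.05,0.8,0,0,0,0],[0.05,0.8,0,0,0,0]]]'

```text
time_s: 7.3
tool_pos: [0.5553, 0.266, 0.0414]
eef_rot: [-1.575, 0.002, 1.315]
wrist_force: [-1.0, 0.7, -4.6]
grip_width: 0.0145
```

Emit:
servo_tool --plan '[[[0,0.1,0,0,0,0],[0,0.15,0,0,0,0],[0,0.15,0,0,0,0]]]'

```text
time_s: 7.55
tool_pos: [0.5553, 0.2661, 0.0414]
eef_rot: [-1.576, 0.001, 1.315]
wrist_force: [-4.8, -0.9, 4.9]
grip_width: 0.0146
```

Emit:
servo_tool --plan '[[[0,0,0,0,0,0],[0,0,0,0,0,0],[0,0,0,0,0,0],[0,0,0,0,0,0],[0,-1,0,0,0,0],[0,-3,0,0,0,0],[0,-6,0,0,0,0],[0,-10,0,0,0,0],[0,-13,0,0,0,0],[0,-14,0,0,0,0]]]' --fingers 0

```text
time_s: 8.38
tool_pos: [0.5572, 0.2673, 0.1879]
eef_rot: [-1.583, -0.004, 1.315]
wrist_force: [0.7, -0.2, 1.2]
grip_width: 0.0853
```

```bash
python3 - <<'E'
from h import *
go(.555,-.253,.19,91)
m=camera_model("wrist");im=capture("wrist");cv2.imwrite("pics/w6.png",im)
g=big(mask(im,'green'));print(rect(cast(m,g,.058)),brown(im,m,g.mean(0)))
E
```

```text
t 8.38 pos [0.5572 0.2673 0.1879] rpy [-90.71  -0.2   75.36] -> row [-50.4   -0.23 -12.94] [  0.73 -15.64   0.11]
(array([0.5544, 0.2664]), array([148.7,  63.6]), -14.8) (array([0.5466, 0.2326]), array([168.5, 146.8]), -14.6)
```

Emit:
servo_tool --plan '[[[-2,0,-0.5,0,-1,0],[-5,0,-1.3,0,-2,0],[-9,0,-2.3,0,-4,0],[-13,0,-3.3,0,-5,0],[-17,0,-4.4,0,-6,0],[-21,0,-5.4,0,-8,0],[-25,0,-6.4,0,-9,0],[-29,0,-7.4,0,-10,0],[-33,0,-8.5,0,-12,0],[-36,0,-9.2,0,-13,0]]]'

```text
time_s: 9.27
tool_pos: [0.5547, -0.1072, 0.1865]
eef_rot: [-1.583, -0.001, 1.542]
wrist_force: [1.0, 0.8, 0.9]
grip_width: 0.0855
```

```bash
python3 -c "
from h import *
go(.555,-.253,.19,91)"
```

```text
t 9.27 pos [ 0.5547 -0.1072  0.1865] rpy [-9.071e+01 -4.000e-02  8.834e+01] -> row [-14.57  -0.36  -0.45] [ 0.71 -2.66  0.02]
```

Emit:
servo_tool --plan '[[[-3,0,-0.1,0,-1,0],[-7,-0.1,-0.2,0.3,-2,0],[-10,-0.2,-0.3,0.7,-2.6,0],[-13,-0.3,-0.4,0.7,-2.6,0],[-14.5,-0.3,-0.4,0.7,-2.6,0],[-14.5,-0.3,-0.4,0.7,-2.6,0],[-14.5,-0.3,-0.4,0.7,-2.6,0],[-14.5,-0.3,-0.4,0.7,-2.6,0],[-14.5,-0.3,-0.4,0.7,-2.6,0]]]'

```text
time_s: 10.02
tool_pos: [0.5544, -0.2506, 0.1892]
eef_rot: [-1.57, -0.001, 1.589]
wrist_force: [-0.4, 0.0, -0.3]
grip_width: 0.0854
```

```bash
python3 - <<'E'
from h import *
m=camera_model("wrist");im=capture("wrist");cv2.imwrite("pics/w7.png",im)
print(np.abs(sensors.get_obs()["joint_vel"]).max())
g=big(mask(im,'blue'));print(rect(cast(m,g,.052)))
x,y,w,h=cv2.boundingRect(g);mk=mask(im,'white');mm=np.zeros_like(mk);mm[y:y+h,x:x+w]=255
b=rect(cast(m,big(mk&mm),.078));print(b)
go(b[0][0],b[0][1],.035,90+b[2])
E
```

```text
0.004786597736612409
(array([ 0.5533, -0.2541]), array([85.9, 62.6]), 1.5)
(array([ 0.5542, -0.2542]), array([42.6, 15.2]), 1.2)
t 10.07 pos [ 0.5546 -0.2506  0.1894] rpy [-8.999e+01 -5.000e-02  9.105e+01] -> row [-0.37 15.44  0.04] [-0.01 -0.15  0.05]
```

Emit:
servo_tool --plan '[[[-0.1,2,0,0,-0.2,0],[-0.3,5,0,0,-0.2,0],[-0.35,8,0,0,-0.2,0],[-0.35,11,0,0,-0.2,0],[-0.35,13,0,0,-0.2,0],[-0.35,14.5,0,0,-0.2,0],[-0.35,15.2,0,0,-0.2,0],[-0.35,15.4,0,0,-0.2,0],[-0.35,15.4,0,0,-0.2,0],[-0.35,15.4,0,0,-0.2,0]]]'

```text
time_s: 10.9
tool_pos: [0.5556, -0.2541, 0.0367]
eef_rot: [-1.572, 0.0, 1.593]
wrist_force: [-0.5, -0.4, -0.5]
grip_width: 0.0857
```

Emit:
servo_tool --plan '[[[0,0,0,0,0,0],[0,0,0,0,0,0],[0,0,0,0,0,0],[0,0,0,0,0,0],[0,0,0,0,0,0],[0,0,0,0,0,0],[0,0,0,0,0,0],[0,0,0,0,0,0],[0,0,0,0,0,0],[0,0,0,0,0,0]]]' --fingers 1

```text
time_s: 11.73
tool_pos: [0.5556, -0.2541, 0.0369]
eef_rot: [-1.573, 0.0, 1.593]
wrist_force: [-0.3, 0.6, 3.3]
grip_width: 0.0148
```

Emit:
servo_tool --plan '[[[0,-0.3,0,0,0,0],[0,-1,0,0,0,0],[0,-2.5,0,0,0,0],[0,-4.5,0,0,0,0],[0,-7,0,0,0,0],[0,-9.5,0,0,0,0],[0,-11.5,0,0,0,0],[0,-13,0,0,0,0],[0,-13.5,0,0,0,0],[0,-13.5,0,0,0,0]]]'

```text
time_s: 12.57
tool_pos: [0.556, -0.2545, 0.1733]
eef_rot: [-1.574, 0.002, 1.593]
wrist_force: [0.4, -0.6, -3.8]
grip_width: 0.0147
```

Emit:
servo_tool --plan '[[[1,0,-0.1,0,0.5,0],[3,0,-0.2,0,1,0],[6,0,-0.4,0,2,0],[9.5,0,-0.6,0,4,0],[13,0,-0.8,0,5,0],[16.5,0,-1,0,6,0],[20,0,-1.2,0,8,0],[23,0,-1.4,0,9,0],[25,0,-1.5,0,10,0],[26,0,-1.6,0,10,0]]]'

```text
time_s: 13.4
tool_pos: [0.5643, 0.0095, 0.1711]
eef_rot: [-1.571, 0.0, 1.421]
wrist_force: [-0.6, 0.0, -3.1]
grip_width: 0.0146
```

```bash
python3 -c "
from h import *
go(.573,.1915,.12,75.3);print(sensors.get_obs()['wrist_force'],sensors.get_obs()['grip_width'])"
```

```text
t 13.4 pos [0.5643 0.0095 0.1711] rpy [-90.01   0.    81.44] -> row [18.13  5.11  1.86] [ 0.01  6.14 -0.  ]
[-5.54806212e-01  2.87745229e-03 -3.12744646e+00] 0.014637722295493137
```

Emit:
servo_tool --plan '[[[1,0,0.1,0,0.5,0],[3.5,0,0.3,0,1.5,0],[7,0,0.7,0,2.5,0],[10.5,0,1,0,4,0],[13.5,0,1.4,0,5,0],[16,0.5,1.6,0,6,0],[17.5,2,1.8,0,6.1,0],[18.1,3.5,1.9,0,6.1,0],[18.1,4.8,1.9,0,6.1,0],[18.1,5.1,1.9,0,6.1,0]]]'

```text
time_s: 14.23
tool_pos: [0.5699, 0.1913, 0.1161]
eef_rot: [-1.565, 0.003, 1.316]
wrist_force: [0.3, -0.3, -3.9]
grip_width: 0.0148
```

Emit:
servo_tool --plan '[[[0,0,0,0,0,0],[0,0,0,0,0,0],[0,0,0,0,0,0]]]'

```text
time_s: 14.48
tool_pos: [0.57, 0.1908, 0.1163]
eef_rot: [-1.565, 0.003, 1.315]
wrist_force: [-0.2, 0.4, -3.8]
grip_width: 0.0149
```

```bash
python3 - <<'E'
from h import *
go(.573,.1915,.12,75.3)
im=capture("wrist");m=camera_model("wrist");cv2.imwrite("pics/w8.png",im)
z=sensors.get_obs()["tool_pos"][2]-.0369+.052
g=big(mask(im,'blue'));p=cast(m,g,z);T=np.array([.5466,.2326]);print(rect(p))
q=np.array([intray(a,T,-14.7) for a in p]);print(z,np.percentile(q,[0,2,50,98,100],axis=0))
M=camera_model("top");it=capture("top");cv2.imwrite("pics/t8.png",it)
b=big(mask(it,'blue'));print(rect(cast(M,b,z)),brown(it,M,(258,252)))
E
```

```text
t 14.48 pos [0.57   0.1908 0.1163] rpy [-89.67   0.18  75.35] -> row [ 0.14 -0.37 -0.27] [-0.33  0.05 -0.18]
(array([0.5574, 0.1942]), array([69. , 62.3]), -14.6)
0.13187586443550525 [[-14.3 -65.7]
 [-14.3 -65.5]
 [ 17.1 -34.3]
 [ 52.9  -3.5]
 [ 54.6  -3.2]]Traceback (most recent call last):
  File "<stdin>", line 8, in <module>
  File "h.py", line 8, in cast
    d=np.c_[(uv[:,0]-K[0,2])/K[0,0],(uv[:,1]-K[1,2])/K[1,1]]
                                     ~~^^^^^
IndexError: index 1 is out of bounds for axis 1 with size 1
```

View pics/w8.png

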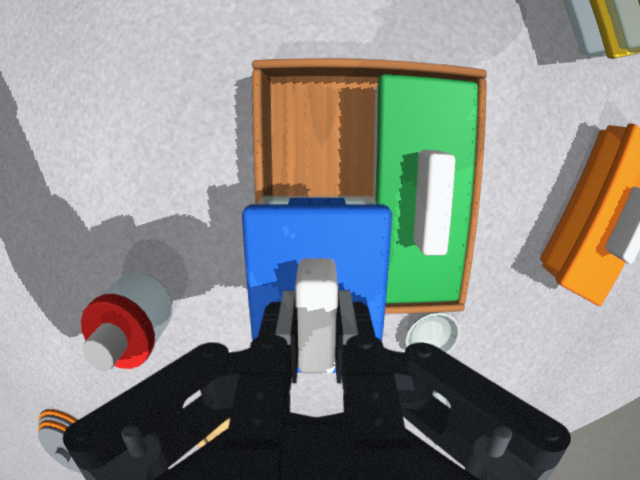

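The wrist view shows the blue dish level over the far left half of the tray, its near lid edge at row 207 and a clip tab below it at (315,200). The green dish is on the right at (430,190). It needs about +2.3 mm along tray x and +1.5 mm along tray y, then lowering.

Emit:
servo_tool --plan '[[[0.1,0,-0.15,-0.3,0,-0.2],[0.15,0.3,-0.25,-0.3,0,-0.2],[0.15,1,-0.25,-0.3,0,-0.2],[0.15,2,-0.25,-0.3,0,-0.2],[0.15,3,-0.25,-0.3,0,-0.2],[0.15,4,-0.25,-0.3,0,-0.2],[0.15,5,-0.25,-0.3,0,-0.2],[0.15,5.7,-0.25,-0.3,0,-0.2],[0.15,6,-0.25,-0.3,0,-0.2],[0.15,6,-0.25,-0.3,0,-0.2]]]'

```text
time_s: 15.42
tool_pos: [0.5722, 0.1916, 0.0556]
eef_rot: [-1.57, -0.0, 1.315]
wrist_force: [0.2, -1.0, -4.1]
grip_width: 0.0143
```

```bash
python3 - <<'E'
from h import *
o=sensors.get_obs();print(o["wrist_force"],o["tool_pos"],np.degrees(o["eef_rot"]))
T=np.array([.5466,.2326]);print('tcp',intray(o["tool_pos"][:2],T,-14.7))
im=capture("wrist");m=camera_model("wrist");cv2.imwrite("pics/w9.png",im)
z=o["tool_pos"][2]-.0369+.052
B=mask(im,'blue');G=mask(im,'green');H,S,V=cv2.split(cv2.cvtColor(im,cv2.COLOR_BGR2HSV));W=(H<16)&(S>70)&(V>25)
g=big(B);x,y,w,h=cv2.boundingRect(g);print(x,y,w,h)
for r in(y+25,y+40,y+60):
    xs=B[r,:420].nonzero()[0];gs=G[r].nonzero()[0];ws=W[r,x-60:].nonzero()[0]+x-60
    print(r,'blue',[intray(cast(m,(e,r),z)[0],T,-14.7).tolist() for e in(xs.min(),xs.max())],'green',[intray(cast(m,(e,r),.058)[0],T,-14.7).tolist() for e in(gs.min(),gs.max())],'rim',intray(cast(m,(ws.min(),r),.054)[0],T,-14.7))
for c in(x+30,x+w-30):
    ys=B[:,c].nonzero()[0];print('near',intray(cast(m,(c,ys.min()),z)[0],T,-14.7))
E
```

```text
[ 0.23968604 -1.03747692 -4.14241215] [0.57220792 0.19156664 0.05559559] [-8.99410964e+01 -2.82078841e-03  7.53549583e+01]
tcp [ 35.2 -33.2]
242 198 150 143
223 blue [[-1.5, -64.2], [-1.5, -2.2]] green [[2.3, 1.9], [1.7, 65.5]] rim [  3.4 -73. ]
238 blue [[5.2, -64.2], [5.2, -1.8]] green [[9.5, 1.9], [9.6, 65.1]] rim [ 10.8 -73.1]
258 blue [[14.4, -64.4], [14.4, -2.0]] green [[19.5, 1.6], [20.5, 65.4]] rim [ 21.1 -73.4]
near [ -9.2 -51.6]
near [ -9.2 -14.4]
```

Emit:
servo_tool --plan '[[[0,0.2,0,0,0,0],[0,0.4,0,0,0,0],[0,0.6,0,0,0,0],[0,0.8,0,0,0,0],[0,1,0,0,0,0],[0,1.15,0,0,0,0],[0,1.25,0,0,0,0],[0,1.3,0,0,0,0],[0,1.35,0,0,0,0],[0,1.35,0,0,0,0]]]'

```text
time_s: 16.3
tool_pos: [0.5728, 0.1917, 0.0431]
eef_rot: [-1.571, -0.001, 1.315]
wrist_force: [0.5, -0.3, -4.1]
grip_width: 0.0144
```

Emit:
servo_tool --plan '[[[0,0.1,0,0,0,0],[0,0.2,0,0,0,0],[0,0.2,0,0,0,0],[0,0.2,0,0,0,0]]]'

```text
time_s: 16.63
tool_pos: [0.573, 0.1919, 0.0429]
eef_rot: [-1.572, -0.001, 1.315]
wrist_force: [-4.3, 0.5, 7.4]
grip_width: 0.0145
```

Emit:
servo_tool --plan '[[[0,0,0,0,0,0],[0,0,0,0,0,0],[0,0,0,0,0,0],[0,0,0,0,0,0],[0,-0.5,0,0,0,0],[0,-2,0,0,0,0],[0,-5,0,0,0,0],[0,-9,0,0,0,0],[0,-13,0,0,0,0],[0,-14,0,0,0,0]]]' --fingers 0.5

```text
time_s: 17.47
tool_pos: [0.5758, 0.1924, 0.1902]
eef_rot: [-1.581, -0.006, 1.316]
wrist_force: [0.8, -0.0, -0.1]
grip_width: 0.0423
```

```bash
python3 - <<'E'
from h import *
go(.5995,.0195,.19,75.3);print(sensors.get_obs()["grip_width"])
im=capture("wrist");m=camera_model("wrist");cv2.imwrite("pics/w10.png",im)
b=big(mask(im,'blue'));g=big(mask(im,'green'))
print(rect(cast(m,b,.058)),rect(cast(m,g,.058)),brown(im,m,g.mean(0)))
E
```

```text
t 17.47 pos [0.5758 0.1924 0.1902] rpy [-90.59  -0.32  75.37] -> row [-16.13  -0.    -6.66] [0.59 0.07 0.32]
0.042327304518182694
(array([0.5716, 0.1922]), array([84.5, 63.2]), -14.6) (array([0.555 , 0.2654]), array([148.7,  64. ]), -14.6) (array([0.5472, 0.2322]), array([168.2, 146.6]), -14.6)
```

Emit:
servo_tool --plan '[[[-1.5,0,-0.6,0.3,0,0],[-4.5,0,-1.9,0.6,0,0.3],[-8,0,-3.3,0.6,0,0.3],[-11.5,0,-4.8,0.6,0,0.3],[-14.5,0,-6,0.6,0,0.3],[-16.1,0,-6.7,0.6,0,0.3],[-16.1,0,-6.7,0.6,0,0.3],[-16.1,0,-6.7,0.6,0,0.3],[-16.1,0,-6.7,0.6,0,0.3],[-16.1,0,-6.7,0.6,0,0.3]]]' --fingers 0

```text
time_s: 18.35
tool_pos: [0.6, 0.021, 0.1895]
eef_rot: [-1.571, -0.001, 1.317]
wrist_force: [-0.3, 0.4, -0.8]
grip_width: 0.0856
```

```bash
python3 - <<'E'
from h import *
m=camera_model("wrist");im=capture("wrist");cv2.imwrite("pics/w11.png",im)
r=big(mask(im,'red'));print(rect(cast(m,r,.066)))
x,y,w,h=cv2.boundingRect(r);H,S,V=cv2.split(cv2.cvtColor(im,cv2.COLOR_BGR2HSV))
mk=((S<60)&(V>90)).astype(np.uint8)*255;mm=np.zeros_like(mk);cv2.fillConvexPoly(mm,cv2.convexHull(r),255)
k=big(mk&mm);k=k if k is not None else r
b=rect(cast(m,k,.092));print(b,cv2.boundingRect(k),(x,y,w,h))
c=np.array(cv2.minEnclosingCircle((cast(m,r,.066)*1000).astype(np.float32))[0])/1000;print(c)
go(c[0],c[1],.051,75.3)
E
```

```text
(array([0.5987, 0.0194]), array([61.8, 61. ]), 25.3)
(array([0.5975, 0.0196]), array([31.4, 26.5]), -14.7) (296, 205, 37, 42) (276, 179, 77, 76)
[0.59854156 0.01962444]
t 18.4 pos [0.6    0.0211 0.1896] rpy [-9.001e+01 -5.000e-02  7.547e+01] -> row [-0.19 13.86  0.11] [0.01 0.17 0.05]
```

Emit:
servo_tool --plan '[[[-0.1,2,0.1,0,0.2,0],[-0.2,5,0.1,0,0.2,0],[-0.2,8,0.1,0,0.2,0],[-0.2,10.5,0.1,0,0.2,0],[-0.2,12.5,0.1,0,0.2,0],[-0.2,13.5,0.1,0,0.2,0],[-0.2,14,0.1,0,0.2,0],[-0.2,14,0.1,0,0.2,0],[-0.2,14,0.1,0,0.2,0]]]'

```text
time_s: 19.15
tool_pos: [0.5993, 0.0199, 0.0506]
eef_rot: [-1.572, -0.001, 1.314]
wrist_force: [-0.5, -0.3, 0.9]
grip_width: 0.0852
```

Emit:
servo_tool --plan '[[[0,0,0,0,0,0],[0,0,0,0,0,0],[0,0,0,0,0,0],[0,0,0,0,0,0],[0,0,0,0,0,0],[0,0,0,0,0,0],[0,0,0,0,0,0],[0,0,0,0,0,0],[0,0,0,0,0,0],[0,0,0,0,0,0]]]' --fingers 1

```text
time_s: 19.98
tool_pos: [0.5999, 0.0196, 0.0514]
eef_rot: [-1.574, -0.001, 1.314]
wrist_force: [-0.3, -0.6, 5.3]
grip_width: 0.0256
```

Emit:
servo_tool --plan '[[[0,-0.3,0,0,0,0],[0,-1,0,0,0,0],[0,-2.5,0,0,0,0],[0,-4.5,0,0,0,0],[0,-7,0,0,0,0],[0,-9.5,0,0,0,0],[0,-11.5,0,0,0,0],[0,-12.5,0,0,0,0],[0,-13,0,0,0,0],[0,-13,0,0,0,0]]]'

```text
time_s: 20.82
tool_pos: [0.5998, 0.0196, 0.1819]
eef_rot: [-1.575, -0.001, 1.314]
wrist_force: [-0.0, 1.3, -3.3]
grip_width: 0.0257
```

```bash
python3 -c "
from h import *
go(.4959,.2117,.18,75.3);o=sensors.get_obs();print(o['wrist_force'],o['grip_width'])"
```

```text
t 20.82 pos [0.5998 0.0196 0.1819] rpy [-9.022e+01 -7.000e-02  7.530e+01] -> row [15.94  0.15 14.92] [0.22 0.   0.07]
[-0.01206305  1.26161477 -3.32847869] 0.025709434687126498
```

Emit:
servo_tool --plan '[[[0.6,0,0.6,0,0,0],[2,0,1.9,0,0,0],[4.2,0,3.9,0,0,0],[6.6,0,6.2,0.2,0,0],[9,0,8.4,0.2,0,0],[11.4,0,10.7,0.2,0,0],[13.6,0,12.7,0.2,0,0],[15.2,0,14.2,0.2,0,0],[15.9,0,14.9,0.2,0,0],[15.9,0,14.9,0.2,0,0]]]'

```text
time_s: 21.65
tool_pos: [0.4933, 0.2131, 0.18]
eef_rot: [-1.568, -0.0, 1.318]
wrist_force: [-0.3, -0.9, -4.2]
grip_width: 0.0257
```

Emit:
servo_tool --plan '[[[0,0.5,0,0,0,0],[0,1.5,0,0,0,0],[0,3,0,0,0,0],[0,4.2,0,0,0,0],[0,5,0,0,0,0],[0,5,0,0,0,0],[0,5,0,0,0,0],[0,5,0,0,0,0]]]'

```text
time_s: 22.32
tool_pos: [0.4937, 0.2127, 0.1303]
eef_rot: [-1.568, -0.0, 1.317]
wrist_force: [0.8, 0.0, -4.0]
grip_width: 0.026
```

```bash
python3 - <<'E'
from h import *
go(.4959,.2117,.13,75.3)
o=sensors.get_obs();T=np.array([.5468,.2324]);print('tcp',intray(o["tool_pos"][:2],T,-14.7))
im=capture("wrist");m=camera_model("wrist");cv2.imwrite("pics/w12.png",im)
z=o["tool_pos"][2]-.0514+.066
r=big(mask(im,'red'));q=np.array([intray(a,T,-14.7) for a in cast(m,r,z)]);print('red',q.min(0),q.max(0))
E
```

```text
t 22.32 pos [0.4937 0.2127 0.1303] rpy [-8.986e+01 -1.000e-02  7.546e+01] -> row [-0.04  0.03 -0.23] [-0.14  0.16  0.01]
tcp [-46.3 -32.5]
red [-80.7 -63.4] [-43.   -1.9]
```

View pics/w12.png

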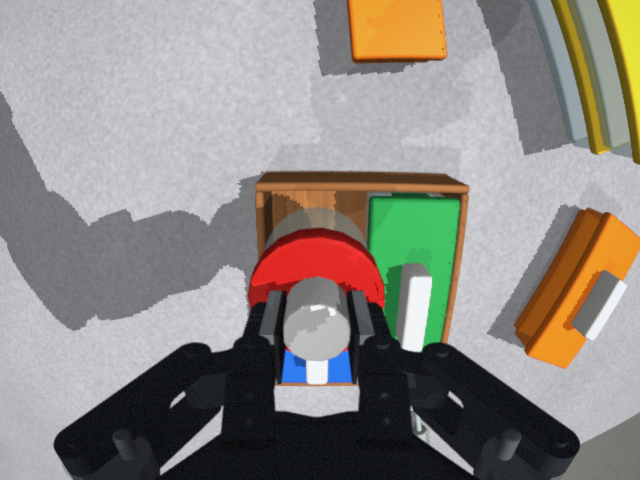

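The wrist view shows the red-lidded jar upright over the free near-left corner, with the blue dish behind it at (316,365) and the green dish on the right. It needs about 3 mm more toward +x in the tray.

Emit:
servo_tool --plan '[[[0,0,-0.15,0,0.2,0],[0,0.2,-0.3,-0.1,0.2,0],[0,0.8,-0.3,-0.1,0.2,0],[0,1.2,-0.3,-0.1,0.2,0],[0,1.2,-0.3,-0.1,0.2,0],[0,1.2,-0.3,-0.1,0.2,0]]]'

```text
time_s: 22.87
tool_pos: [0.4962, 0.2121, 0.118]
eef_rot: [-1.57, 0.0, 1.314]
wrist_force: [0.4, -1.2, -3.9]
grip_width: 0.0259
```

```bash
python3 - <<'E'
from h import *
go(.4959,.2117,.13,75.3)
o=sensors.get_obs();T=np.array([.5468,.2324]);print('tcp',intray(o["tool_pos"][:2],T,-14.7))
im=capture("wrist");m=camera_model("wrist");cv2.imwrite("pics/w13.png",im)
zt=o["tool_pos"][2]-.0514+.066;R=mask(im,'red');r=big(R)
q=np.array([intray(a,T,-14.7) for a in cast(m,r,zt)]);print('red',q.min(0),q.max(0))
G=big(mask(im,'green'));print('green',np.array([intray(a,T,-14.7) for a in cast(m,G,.058)]).min(0))
x,y,w,h=cv2.boundingRect(r);H,S,V=cv2.split(cv2.cvtColor(im,cv2.COLOR_BGR2HSV))
c=x+w//2
for yy in range(y-6,y+14,2):print(yy,H[yy,c],S[yy,c],V[yy,c],intray(cast(m,(c,yy),zt)[0],T,-14.7)[0],intray(cast(m,(c,yy),zt-.012)[0],T,-14.7)[0])
W=(H<16)&(S>70)&(V>25);cc=x+10;ys=W[:y,cc].nonzero()[0];print('rim near',[intray(cast(m,(cc,ys.min()),.054)[0],T,-14.7)])
E
```

```text
t 22.87 pos [0.4962 0.2121 0.118 ] rpy [-89.93   0.    75.28] -> row [-0.04 -1.2   0.02] [-0.07 -0.02 -0.  ]
tcp [-43.8 -32.5]
red [-78.  -63.5] [-40.4  -2.1]
green [-78.6   1.7]
223 18 55 135 -80.6 -77.1
225 21 43 119 -79.8 -76.2
227 10 72 110 -78.9 -75.2
229 0 210 90 -78.0 -74.3
231 0 247 93 -77.1 -73.3
233 2 221 104 -76.3 -72.4
235 1 224 116 -75.4 -71.4
237 1 204 171 -74.5 -70.5
239 1 207 229 -73.6 -69.5
241 0 207 229 -72.7 -68.5
rim near [array([-88.2, -68.2])]
```

Emit:
servo_tool --plan '[[[0,0.5,0.07,0,0,0],[0,1.3,0.07,0,0,0],[0,2.1,0.07,0,0,0],[0,2.9,0.07,0,0,0],[0,3.7,0.07,0,0,0],[0,4.4,0.07,0,0,0],[0,5,0.07,0,0,0],[0,5.4,0.07,0,0,0],[0,5.6,0.07,0,0,0],[0,5.7,0.07,0,0,0]]]'

```text
time_s: 23.75
tool_pos: [0.4957, 0.2123, 0.0609]
eef_rot: [-1.57, -0.0, 1.314]
wrist_force: [0.3, 0.5, -4.1]
grip_width: 0.0259
```

Emit:
servo_tool --plan '[[[0,0.1,0,0,0,0],[0,0.2,0,0,0,0],[0,0.3,0,0,0,0],[0,0.4,0,0,0,0],[0,0.4,0,0,0,0],[0,0.4,0,0,0,0]]]'

```text
time_s: 24.25
tool_pos: [0.4959, 0.2124, 0.0575]
eef_rot: [-1.57, -0.0, 1.314]
wrist_force: [-0.9, -0.1, 1.2]
grip_width: 0.026
```

Emit:
servo_tool --plan '[[[0,0,0,0,0,0],[0,0,0,0,0,0],[0,0,0,0,0,0],[0,0,0,0,0,0],[0,-0.5,0,0,0,0],[0,-2,0,0,0,0],[0,-5,0,0,0,0],[0,-9,0,0,0,0],[0,-13,2,0,0,0],[0,-15,4,0,0,0]]]' --fingers 0.45

```text
time_s: 25.08
tool_pos: [0.4592, 0.2227, 0.2117]
eef_rot: [-1.575, -0.003, 1.312]
wrist_force: [0.9, 0.3, 0.8]
grip_width: 0.0467
```

Emit:
servo_tool --plan '[[[0,0,3,0,0,0],[0,0,3,0,0,0],[0,0,3,0,0,0],[0,0,3,0,0,0],[0,0,3,0,0,0],[0,0,3,0,0,0]]]'

```text
time_s: 25.58
tool_pos: [0.4306, 0.23, 0.2108]
eef_rot: [-1.574, -0.002, 1.312]
wrist_force: [-0.1, 0.1, 0.0]
grip_width: 0.0466
```

```bash
python3 - <<'E'
from h import *
m=camera_model("wrist");im=capture("wrist");cv2.imwrite("pics/w14.png",im)
s=capture("scene");g=big(mask(im,'green'));
t=brown(im,m,g.mean(0));print('tray',t)
T=np.array([.5468,.2324])
for c,z in(("green",.058),("blue",.058),("red",.072)):
    p=rect(cast(m,big(mask(im,c)),z));print(c,p,intray(p[0],T,-14.7))
c=s[130:280,265:465];c=cv2.resize(c,(533,400));w=cv2.resize(im[:,60:620],(466,400))
cv2.imwrite("pics/fin.png",np.hstack([c,w])[:, :800] if 0 else cv2.resize(np.hstack([c,w]),(800,320)))
E
```

```text
tray (array([0.5384, 0.2341]), array([182.6, 146.9]), -14.6)
green (array([0.5522, 0.2659]), array([153.6,  63.8]), -14.7) [-3.3 33.8]
blue (array([0.5689, 0.1927]), array([87. , 63.8]), -15.0) [ 31.5 -32.8]
red (array([0.4925, 0.2122]), array([63.1, 61.8]), -15.0) [-47.4 -33.3]
```

View pics/fin.png

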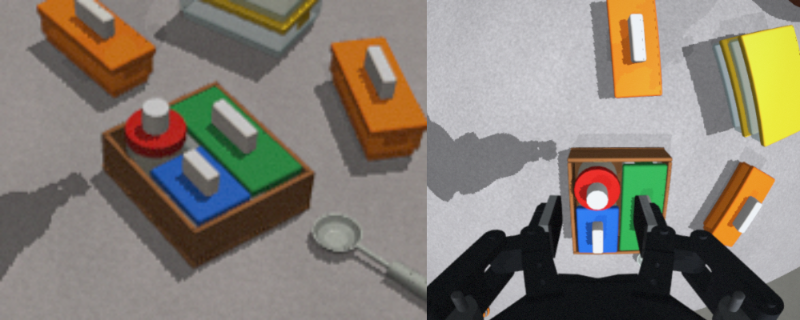

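The final views show all three packed flat in the tray: jar at (155,130), short dish at (200,175) and long dish at (235,125) in the left half. The spoon and the orange look-alikes are untouched, the arm is clear, and I'm handing in.

```bash
python3 -c "
from h import *
print(job.job_done())"
```

```text
the job is handed in; nothing more can be done
None
```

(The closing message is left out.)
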